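Dispense the last dishwasher tablet and trap it on the chute

TASK

Get the last tablet out of the dishwasher tablet dispenser: press the green paddle fully down with one fingertip and, keeping it down, trap the tablet with the other finger on the open chute as it springs out, before it can slide off the end onto the damp floor. Only touch it: do not squeeze it or lift it off the chute, and leave the other things where they stand. Finish while holding it so, paddle fully down under one finger and the tablet resting still against the other.

Things in the scene. Friction and masses are not known exactly. Their poses are not given: they have to be found in the camera images.
- dispenser: White tablet dispenser, screwed down, 196 mm long (x), 118 wide (y), 87 high at the back. Origin on the floor under the open chute's middle. Own x runs up the slope, y to the paddle's side. One straight lane along x at y = 0, 40 mm wide, falls 15 deg to -x: open chute from the open lip (x -41, floor 11 mm high) to the magazine's mouth (x 42), side walls 7 mm; magazine behind, clear-covered, 46 wide outside
- chute (a point): point on the lane's floor in the middle of the open chute, 22 mm above the dispenser's origin, straight beside the paddle (58 mm in y). A fingertip 3 to 12 mm above it is in the tablet's way and clears the floor (the slope rises 3 mm over half a finger's width). A tip on the fully pressed paddle is level with 7 mm above it: two level fingertips 58 mm apart press and trap in one move down
- paddle_top (a point): centre of the flat top of the green release paddle, 36 mm (dispenser x) by 32 mm (y), at dispenser x 0, y 58 mm; 39 mm above the floor at rest, 29 mm fully down; moves with it. It stands in a pod 27 mm high (x -31 to 55, y 25 to 81 mm). The same piece carries the gate, a green tooth 14 mm wide that stands 7 mm up through the lane's floor in front of the tablet
- paddle (a joint): how far the paddle is pressed straight down, m: 0 at rest, 0.010 at its stop; its spring takes 1.5 N at first, 3 N fully down. At about 0.0072 the gate is clear and the ejector spring shoots the tablet down the chute at about 0.3 m/s: it is off the lip some 0.4 s later unless a finger already stands in its way
- tablet_mid (a point): centre of the tablet, a slippery wrapped block, white with blue top and red dot, 26 mm (along the lane) x 36 (across) x 15 thick, 20 g. At first it lies behind the gate under the clear cover, at dispenser x 53 mm, 44 mm high, a black spring follower behind it. Stopped by a 22 mm wide finger beside the paddle it lies at x about 25 mm, 36 mm high
- pump_mid (a point): empty white pump dispenser bottle, 70 mm across and 190 mm high, standing behind the paddle, beside the magazine; point on its axis 90 mm above the floor. Not to be moved
- scrubber: round stainless steel pot scrubber, 66 mm across, 31 mm high, lying beside the paddle; origin at the centre of its underside. Not to be moved
- stopper: teal silicone drain stopper, disc 88 mm across with a knob, 30 mm high, lying in front of the chute to one side; origin at the centre of its underside. Not to be moved
- tub: closed flip-top plastic container with a blue lid, 67 x 97 mm, 118 mm high; origin at the centre of its underside. Not to be moved
- polish: metal polish tin with a yellow label, 66 mm across, 85 mm high; origin at the centre of its underside. Not to be moved
- mug: white mug, 80 mm across, 85 mm high; origin at the centre of its underside. Not to be moved
Mind the look-alikes: they are no part of the job. What is shaped like the dispenser but pink or purple is not meant.

How it is judged:
On the way, in this order (a step that is already met when the one before it is completed fails the run):
1. a finger presses the paddle down until the gate lets the tablet go (value of joint paddle above 0.006 m and contact force between the fingers and paddle above 0.3 N).
2. with the paddle still held fully down, the tablet is stopped by the other finger on the open chute (value of joint paddle above 0.0075 m and contact force between the fingers and paddle above 0.3 N and contact force between the fingers and tablet above 0.005 N and x of tablet_mid in the frame of dispenser between -0.03 and 0.04 m and y of tablet_mid in the frame of dispenser between -0.015 and 0.015 m and linear speed of tablet below 0.02 m/s), for 0.3 s.
At the end, for the whole second after the job is handed in: A finger holds the green paddle at least 7.5 mm down and the tablet rests (under 20 mm/s) against a finger on the open chute, its centre from 30 mm below to 40 mm above the chute's middle along the lane, within 15 mm of its centre line, not lifted; the other six things within 20 mm of their places (all of step 2 and z of tablet_mid in the frame of dispenser below 0.055 m and distance of each of pump_mid, scrubber, stopper, tub, polish, mug from where it was at the start of the episode below 0.02 m); the arm keeps its last pose, push and grip.
It fails at once if the tablet slides off the chute (x of tablet_mid in the frame of dispenser below -0.042 m or y of tablet_mid in the frame of dispenser above 0.03 m or y of tablet_mid in the frame of dispenser below -0.03 m).
It fails at once if the tablet is lifted off the chute (z of tablet_mid in the frame of dispenser above 0.055 m).
It fails at once if the tablet is squeezed or crushed (over 15 N from the fingers) (contact force between the fingers and tablet above 15 N).
It fails at once if one of the other six things is moved by over 20 mm or knocked over (distance of any of pump_mid, scrubber, stopper, tub, polish, mug from where it was at the start of the episode above 0.02 m).
It also fails if it takes over 29 s, if anything falls off the work surface, if the arm or the gripper's body presses on something with over 40 N, if the wrist force passes 120 N, or if a joint passes its speed limit or range.

ROBOT

A 6-joint arm with a two-finger parallel gripper is mounted at the origin on the work surface. World frame = base frame: x ahead of the robot, y to its left, z up, the work surface at z = 0. Lengths are in m, angles in rad, forces in N, time in s.
With the tool pointing down it reaches from about 0.3 to 0.875 m from the base axis. Payload 6.4 kg.
Tool frame: the origin (TCP) lies between the finger pads; the fingertips stand 19 mm ahead of it and the grasp point (between the pads) is the TCP (ctrl.tips_ahead is the z of the fingertips in the tool frame, in m); z points along the fingers, y is the line along which they close (so a half turn about z gives the same grasp; the last joint's range is limited). The gripper opens to 85 mm and grips with 20 to 120 N. Pads are 22 mm wide; open, the fingers measure 114 mm over their backs; the gripper's body (76 mm by 85 mm) begins 54 mm behind the grasp point. The pads swing forward as they close: fully open they stand 13 mm farther back than shut.
Start: joints at [0.936, 0.181, 1.607, -0, 1.354, -0.206], TCP at [0.239, 0.523, 0.214] pointing down, gripper open.
Joint ranges: [-2.99, 2.99], [-0.89, 2.07], [0.3, 2.58], [-1.14, 4.28], [0, 2.63], [-3.12, 3.12]. Speed limits (rad/s): [2.57, 2.57, 3.01, 3.14, 3.14, 3.14].

INTERFACE

Orientations are given as a unit quaternion [w, x, y, z].
In Python, from bench import readout, vision, ctrl gives the robot as it stands.
- The arm moves only by the tool play_rows, never from a script. Its arguments are lists of equal length, an entry for each row: "xyz": the shift along the tool's x, y, z in mm, a list of three; "rot": the turn, a rotation vector about the tool's x, y, z in rad, a list of three; "grip": the opening, from 0 (shut) to 1 (fully open). In form: {"xyz": [[x, y, z], ...], "rot": [[rx, ry, rz], ...], "grip": [grip, ...]}. A call has exactly 10 rows; each row is the pose to reach, as a shift and turn from the pose commanded when the call began, along the tool's axes at that moment; what a row does not reach only later rows make up. A row lasts 1/8 s, in which the tool goes at most 62.5 mm and 10.7 degrees, less where a joint would pass 70% of its speed; a pose out of reach is approached as far as the arm can. A call with a gripper value outside its range is refused whole. The fingers move at their own pace and stop on an object; the grip force is fixed at half the most. Time passes only in rows, so rows that repeat a pose let the fingers close, or fill a call up. It gives the time, the measured TCP pose, the force, the opening and the grip force at its end, in the units of the state.
- readout.get_obs(): the state, without advancing time (a new reading comes with each control period).
- vision.camera(name): name is "side" or "top" or "wrist"; returns a dict with "color" (384x512x3 uint8, red, green, blue), "depth" (384x512 float32, m along the optical axis (not along the pixel's ray), 0 where there is no reading), "camera_matrix" (3x3 intrinsics, pixels), "extrinsics" (4x4, takes a point from camera to world coordinates); the wrist camera has in their place "hand_eye" (4x4, takes a point from camera to tool coordinates, whose origin is the TCP and whose axes are the flange's). Camera axes: x right, y down, z forward; pixel columns grow to the right and rows downward; lengths in m; the calibration is good to about 2 mm. A picture is of the moment at which its call begins: read the wrist's pose just before it.
- ctrl.hand_in(): hands the job in; it is judged then, once.
The state is a dict: "time_s": time; "q": joint angles; "dq": joint speeds; "joint_efforts": joint torques, N m; "eef_pos": TCP position; "eef_rot": TCP orientation; "wrist_force": force on the tool from outside, world axes, zero at the start; "torque": the same for the moment, N m; "opening": opening from 0.0 (shut) to 1.0 (fully open); "grasp_force": force on a finger pad.
Only numpy, scipy, OpenCV 4.12 (cv2) and the standard library are available. Lean on these libraries where they do the work, as an engineer would, in place of code of your own. Each camera call takes 0.05 s, during which the arm holds its last target. There are 200 camera calls.

## Working session

There is one attempt and no reset: what is moved stays moved. The work goes in short steps, Python scripts to look and compute and a tool call to move; the robot and the scene stay as the last step left them, time stands still between calls to the robot, and variables do not carry over. Pictures are saved under pics/ and viewed, at most 10 in all, crops included, and the job is handed in when it is done.

Besides the shell and the picture viewer there is one more tool, called after "Request:" by a JSON object that holds its "fn" and its "kwargs". play_rows: Moves the arm, as the interface text tells. Its arguments: {"type":"object","properties":{"xyz":{"type":"array","items":{"type":"array","items":{"type":"number"}}},"rot":{"type":"array","items":{"type":"array","items":{"type":"number"}}},"grip":{"type":"array","items":{"type":"number"}}},"required":["xyz","rot","grip"]}

```bash
mkdir -p pics; ls
python3 - <<'E'
from bench import readout, vision, ctrl
import cv2,numpy as np
o=readout.get_obs(); print({k:np.round(v,3).tolist() for k,v in o.items()}, ctrl.tips_ahead)
for n in ["top","side"]:
    c=vision.camera(n); np.savez(f"{n}.npz",**c); cv2.imwrite(f"pics/{n}.png",c["color"][...,::-1]); print(n,np.round(c["camera_matrix"],1).tolist(),np.round(c["extrinsics"],3).tolist())
a=cv2.imread("pics/top.png");b=cv2.imread("pics/side.png")
E
```

```text
pics
{'time_s': 0.0, 'q': [0.936, 0.182, 1.608, -0.0, 1.354, -0.206], 'dq': [0.0, -0.001, 0.002, -0.0, 0.001, 0.003], 'joint_efforts': [-0.001, -44.487, -35.135, -0.0, 0.009, -0.0], 'eef_pos': [0.239, 0.522, 0.213], 'eef_rot': [-0.0, 0.213, 0.977, -0.001], 'wrist_force': [-0.611, 0.402, -0.061], 'torque': [0.039, -0.057, 0.079], 'grasp_force': 0.0, 'opening': 0.998} 0.019
top [[395.9, 0.0, 260.1], [0.0, 395.9, 194.5], [0.0, 0.0, 1.0]] [[0.024, -0.995, 0.101, 0.359], [-1.0, -0.023, 0.015, -0.014], [-0.012, -0.101, -0.995, 1.236], [0.0, 0.0, 0.0, 1.0]]
side [[387.1, 0.0, 260.9], [0.0, 387.1, 189.0], [0.0, 0.0, 1.0]] [[0.759, -0.477, 0.442, -0.117], [-0.65, -0.538, 0.536, -0.732], [-0.018, -0.695, -0.719, 1.067], [0.0, 0.0, 0.0, 1.0]]
```

View pics/top.png

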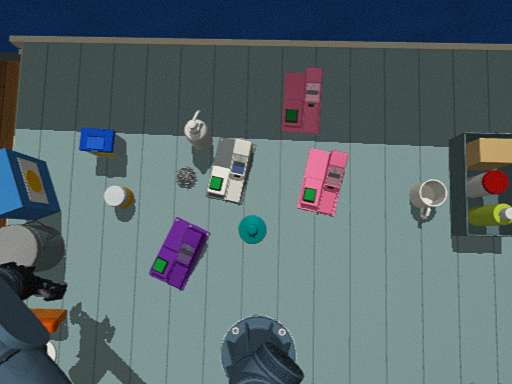

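View pics/side.png

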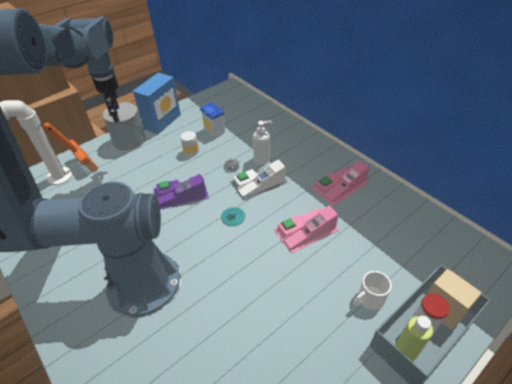

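Top view: the white dispenser is at (231,170), with its green paddle at (216,183) and the blue-topped tablet near (240,168). The look-alikes are pink (323,181), crimson (302,100) and purple (180,253). Only the white one fits the description. Next I'll confirm with a crop and measure.

```bash
cat > h.py <<'E'
import numpy as np, cv2
def ray(c,uv):
    K=c["camera_matrix"];E=c["extrinsics"]
    d=E[:3,:3]@np.linalg.inv(K)@np.array([uv[0],uv[1],1.]); return E[:3,3],d
def plane(c,uv,z):
    o,d=ray(c,uv); return o+d*(z-o[2])/d[2]
def tri(r):
    A=0;b=0
    for o,d in r:
        d=d/np.linalg.norm(d);P=np.eye(3)-np.outer(d,d);A=A+P;b=b+P@o
    return np.linalg.solve(A,b)
def green(c,box):
    h=cv2.cvtColor(c["color"],cv2.COLOR_RGB2HSV); m=cv2.inRange(h,(50,120,50),(75,255,255))
    k=np.zeros_like(m);u0,v0,u1,v1=box;k[v0:v1,u0:u1]=m[v0:v1,u0:u1]; 
    cs=cv2.findContours(k,0,2)[0]; q=max(cs,key=cv2.contourArea); M=cv2.moments(q)
    return np.array([M["m10"]/M["m00"],M["m01"]/M["m00"]]),cv2.minAreaRect(q),q
E
python3 - <<'E'
from h import *
t=dict(np.load("top.npz"));s=dict(np.load("side.npz"))
gt,rt,_=green(t,(205,170,228,197)); gs,rs,_=green(s,(230,165,256,188))
print(gt,rt,gs,rs); p=tri([ray(t,gt),ray(s,gs)]); print("paddle",p, plane(t,gt,.039),plane(s,gs,.039))
# white outline yaw
h=cv2.cvtColor(t["color"],cv2.COLOR_RGB2HSV);m=cv2.inRange(h,(0,0,120),(179,40,255));k=np.zeros_like(m);k[136:206,203:258]=m[136:206,203:258]
q=max(cv2.findContours(k,0,2)[0],key=cv2.contourArea);r=cv2.minAreaRect(q);print(r)
print([plane(t,x,.04)[:2].round(3) for x in cv2.boxPoints(r)])
a=cv2.resize(t["color"][125:215,170:270],None,fx=6,fy=6,interpolation=2)
cv2.imwrite("pics/crop.png",a[...,::-1])
E
```

```text
[215.64141414 182.73569024] ((215.63461303710938, 182.82691955566406), (10.198039054870605, 11.570852279663086), 11.309932708740234) [241.13333333 175.46666667] ((242.00003051757812, 175.00001525878906), (2.683281421661377, 5.366562843322754), 63.43495178222656)
paddle [0.51134953 0.14255635 0.03345363] [0.51320176 0.14016254 0.039     ] [0.50537362 0.13945274 0.039     ]
((226.74705505371094, 169.88824462890625), (37.20356750488281, 68.87541198730469), 12.52880859375)
[array([0.461, 0.182]), array([0.67 , 0.144]), array([0.647, 0.031]), array([0.439, 0.071])]
```

View pics/crop.png

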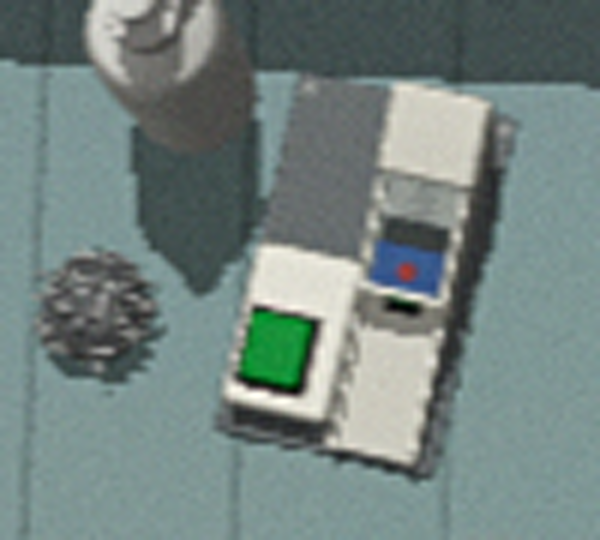

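The crop shows the white dispenser with its green paddle, the tablet (blue with a red dot) behind the green gate, the pump behind the paddle and the scrubber to the left. Next I'll work out the approach.

```bash
cat > plan.py <<'E'
import sys
from h import *
from bench import readout
from scipy.spatial.transform import Rotation as R
def go(target,yaw_y):
    o=readout.get_obs();q=o["eef_rot"];T=R.from_quat([q[1],q[2],q[3],q[0]])
    y=np.array([np.cos(yaw_y),np.sin(yaw_y),0]);z=np.array([0,0,-1.]);G=R.from_matrix(np.c_[np.cross(y,z),y,z])
    print("t",o["time_s"],"pos",np.round(o["eef_pos"],4),"shift mm",(T.inv().apply(np.array(target)-o["eef_pos"])*1000).round(1),"rot",(T.inv()*G).as_rotvec().round(4),"F",np.round(o["wrist_force"],2),"open",round(o["opening"],3))
E
python3 - <<'E'
from plan import *
from bench import vision
t=dict(np.load("top.npz"))
print("pump base/top",plane(t,(196,131),.19),"scrub",plane(t,(186,177),.015))
c=vision.camera("wrist");print(np.round(c["hand_eye"],3),c["camera_matrix"].round(1))
go([.5065-.0,.1115,.213],np.radians(79))
E
```

```text
pump base/top [0.63355344 0.1789032  0.19      ] scrub [0.53221451 0.23651383 0.015     ]
[[ 0.    -0.952 -0.307  0.078]
 [ 1.    -0.     0.001  0.001]
 [-0.001 -0.307  0.952 -0.159]
 [ 0.     0.     0.     1.   ]] [[284.3   0.  257.2]
 [  0.  284.3 185.7]
 [  0.    0.    1. ]]
t 0.15 pos [0.2388 0.5226 0.2136] shift mm [-414.4 -262.5    0.8] rot [-0.0013 -0.0004 -0.2368] F [ 0.6  -0.04 -0.2 ] open 0.997
```

Request:
{"fn": "play_rows", "kwargs": {"xyz": [[-20,-13,0],[-60,-40,0],[-110,-70,0],[-160,-102,0],[-215,-135,0],[-265,-168,0],[-315,-200,0],[-365,-230,0],[-400,-253,0],[-414,-262,0]], "rot": [[0,0,-0.02],[0,0,-0.05],[0,0,-0.08],[0,0,-0.11],[0,0,-0.14],[0,0,-0.17],[0,0,-0.2],[0,0,-0.22],[0,0,-0.237],[0,0,-0.237]], "grip": [0.51,0.51,0.51,0.51,0.51,0.51,0.51,0.51,0.51,0.51]}}

```text
time_s: 1.4
eef_pos: [0.5074, 0.1106, 0.214]
eef_rot: [-0.0, 0.097, 0.995, -0.0]
wrist_force: [-0.1, 0.3, -0.6]
opening: 0.511
grasp_force: 0.0
```

```bash
cat >> plan.py <<'E'
def wrist(name):
    from bench import vision
    o=readout.get_obs();c=vision.camera("wrist");q=o["eef_rot"]
    T=np.eye(4);T[:3,:3]=R.from_quat([q[1],q[2],q[3],q[0]]).as_matrix();T[:3,3]=o["eef_pos"]
    c["extrinsics"]=T@c["hand_eye"];np.savez(name+".npz",**c);cv2.imwrite(f"pics/{name}.png",c["color"][...,::-1]);return c
E
python3 - <<'E'
from plan import *
c=wrist("w1"); go([.5065,.1115,.213],np.radians(79))
g,r,_=green(c,(0,0,512,384));print(g,r,plane(c,g,.039))
E
```

```text
t 1.45 pos [0.5079 0.11   0.214 ] shift mm [1.6 1.2 1. ] rot [-0.0008  0.0001 -0.0027] F [ 0.23 -1.45 -0.59] open 0.507
[ 53.85115979 180.57323883] ((54.0, 180.5), (27.0, 34.0), 90.0) [ 0.48173977 -0.13775953  0.039     ]
```

View pics/w1.png

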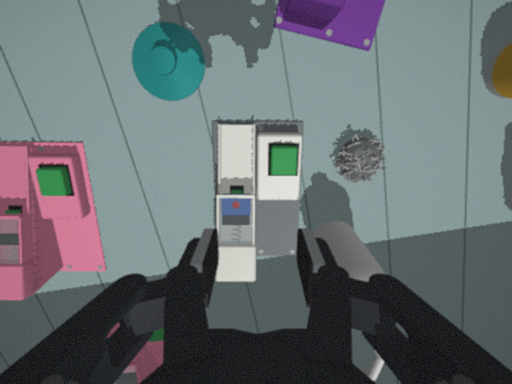

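The wrist view has the white dispenser upright in the picture. Its green paddle is at (284,160), the gate and tablet at (236,190–210), and the fingertips at about (212,235) and (302,235).

Run:
```python
from plan import *
w=dict(np.load("w1.npz"));t=dict(np.load("top.npz"))
gt,_,_=green(t,(205,170,228,197)); g,r,q=green(w,(255,130,310,185));print(g,r)
P=tri([ray(t,gt),ray(w,g)]);print("tri",P,"w plane",plane(w,g,.039),"t plane",plane(t,gt,.039))
b=[plane(w,x,.039)[:2].round(4) for x in cv2.boxPoints(r)];print(b)
e=[np.degrees(np.arctan2(*(b[i+1]-b[i])[::-1])).round(1) for i in range(3)];print("edge deg",e,[np.linalg.norm(b[i+1]-b[i]).round(4) for i in range(3)])
h=cv2.cvtColor(w["color"],cv2.COLOR_RGB2HSV)
bl=cv2.inRange(h,(105,110,70),(125,255,255));k=np.zeros_like(bl);k[190:220,215:260]=bl[190:220,215:260]
q=max(cv2.findContours(k,0,2)[0],key=cv2.contourArea);rb=cv2.minAreaRect(q);print("tablet",rb,plane(w,rb[0],.05))
# white chute walls: left edge of lane & mag, row wise
m=cv2.inRange(h,(0,0,150),(179,50,255))
for v in (140,150,160,170,265,272): 
    x=np.where(m[v,205:310])[0]+205; print(v,x.min(),x.max(),plane(w,(x.min(),v),.03)[:2].round(4))
d=w["depth"];print(d[int(g[1]),int(g[0])])
cv2.imwrite("pics/w1c.png",cv2.resize(w["color"][100:300,190:320],None,fx=3,fy=3,interpolation=2)[...,::-1])
```

```text
[283.01539855 159.50973732] ((283.0, 159.5), (29.0, 26.0), 90.0)
tri [0.51673371 0.14369343 0.01121246] w plane [0.51010132 0.14229155 0.039     ] t plane [0.51320176 0.14016254 0.039     ]
[array([0.4899, 0.1301]), array([0.4958, 0.1602]), array([0.5309, 0.1548]), array([0.5248, 0.1238])]
edge deg [np.float64(78.9), np.float64(-8.7), np.float64(-101.1)] [np.float64(0.0307), np.float64(0.0355), np.float64(0.0316)]
tablet ((236.0, 206.5), (15.0, 26.0), 90.0) [0.55417517 0.07566498 0.05      ]
140 205 309 [0.4704 0.0545]
150 205 309 [0.4822 0.0515]
160 205 309 [0.4943 0.0484]
170 205 309 [0.5066 0.0452]
265 218 255 [0.6425 0.0291]
272 217 255 [0.6533 0.025 ]
0.3420006
```

View pics/w1c.png

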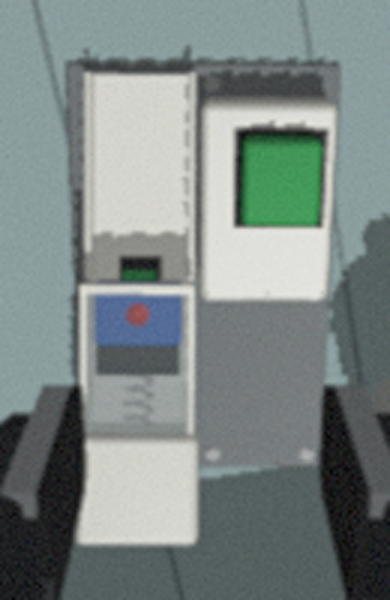

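Request:
{"fn": "play_rows", "kwargs": {"xyz": [[1,1,10],[2,2,30],[3,2.5,55],[3,2.5,80],[3,2.5,100],[3,2.5,115],[3,2.5,128],[3,2.5,136],[3,2.5,140],[3,2.5,140]], "rot": [[0,0,0],[0,0,0],[0,0,0],[0,0,0],[0,0,0],[0,0,0],[0,0,0],[0,0,0],[0,0,0],[0,0,0]], "grip": [0.51,0.51,0.51,0.51,0.51,0.51,0.51,0.51,0.51,0.51]}}

```text
time_s: 2.7
eef_pos: [0.5043, 0.1155, 0.0743]
eef_rot: [0.0, 0.096, 0.995, -0.0]
wrist_force: [-0.2, -0.0, -0.4]
opening: 0.515
grasp_force: 0.0
```

Run:
```python
from plan import *
from bench import ctrl
c=wrist("w2"); go([.5055,.113,.074],np.radians(79)); print(ctrl.tips_ahead)
g,r,q=green(c,(225,60,400,300));print(g,r,plane(c,g,.039))
w=dict(np.load("w1.npz"));g1,_,_=green(w,(255,130,310,185));print("tri",tri([ray(w,g1),ray(c,g)]))
for n,k,gg in (("w1",w,g1),("w2",c,g)):
    o,d=ray(k,gg);print(n,o+d*k["depth"][int(gg[1]),int(gg[0])])
```

```text
t 2.75 pos [0.5045 0.1155 0.0746] shift mm [-1.4 -2.3  0.6] rot [ 0.0002  0.0006 -0.0001] F [-0.39 -0.75 -0.26] open 0.51
0.019
[293.38994041 204.58999299] ((294.0, 204.5), (47.0, 44.0), 90.0) [0.50851936 0.14237818 0.039     ]
tri [0.51217719 0.14280855 0.0302277 ]
w1 [0.5103942  0.1423515  0.03776517]
w2 [0.50888482 0.14243035 0.03812252]
```

View pics/w2.png

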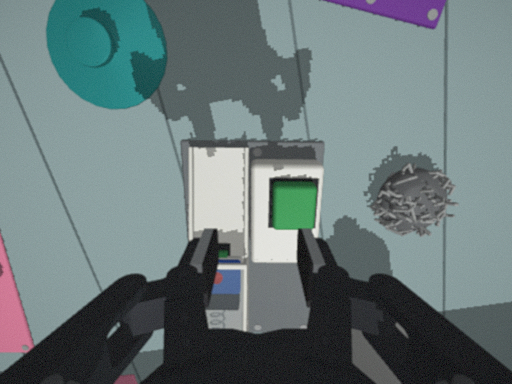

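Run:
```python
from plan import *
c=dict(np.load("w2.npz"));K=c["camera_matrix"];H=c["hand_eye"];d=c["depth"]
v,u=np.mgrid[0:384,0:512];p=np.stack([(u-K[0,2])/K[0,0]*d,(v-K[1,2])/K[1,1]*d,d],-1)@H[:3,:3].T+H[:3,3];p*=1000
ok=(d>0.02)&(p[...,2]<25)&(v>190)&(v<300)&(u>170)&(u<345)
for n,s in (("L",u<256),("R",u>256)):
    q=p[ok&s];print(n,len(q))
    for z0 in range(-30,22,4):
        a=q[(q[:,2]>=z0)&(q[:,2]<z0+4)]
        if len(a):print(z0,len(a),a.min(0).round(1),a.max(0).round(1))
for vv in (226,230,234,238,244):print(vv,[(uu,p[vv,uu].round(0).tolist()) for uu in range(194,222,4)])
```

```text
L 3785
-30 126 [-11.7 -34.7 -29.9] [ 11.1 -20.9 -26. ]
-26 97 [-11.6 -33.3 -26. ] [ 11.  -20.9 -22.1]
-22 37 [ -9.1 -26.7 -22. ] [ 10.4 -20.9 -18.9]
-18 2 [  2.2 -21.2 -17.8] [  2.7 -21.2 -17.6]
10 8 [-64.9 -33.2  13.5] [-62.7  -9.1  14. ]
14 593 [-66.3 -33.7  14.1] [-47.9  -7.6  18. ]
18 577 [-56.9 -30.5  18. ] [-38.6  -7.5  22. ]
R 2596
-30 123 [-11.   22.4 -30. ] [ 11.2  36.  -26. ]
-26 97 [-10.7  22.2 -26. ] [ 11.1  34.5 -22. ]
-22 37 [-10.   22.3 -21.9] [ 10.3  28.7 -18.4]
-18 1 [  2.9  22.6 -17.9] [  2.9  22.6 -17.9]
226 [(194, [-23.0, -50.0, 49.0]), (198, [-23.0, -47.0, 49.0]), (202, [-23.0, -44.0, 48.0]), (206, [-22.0, -40.0, 48.0]), (210, [-22.0, -37.0, 47.0]), (214, [-22.0, -34.0, 48.0]), (218, [-22.0, -31.0, 47.0])]
230 [(194, [-25.0, -50.0, 46.0]), (198, [-25.0, -47.0, 46.0]), (202, [-26.0, -44.0, 48.0]), (206, [10.0, -26.0, -24.0]), (210, [11.0, -24.0, -25.0]), (214, [11.0, -22.0, -25.0]), (218, [-26.0, -31.0, 47.0])]
234 [(194, [-28.0, -50.0, 46.0]), (198, [-29.0, -47.0, 47.0]), (202, [10.0, -28.0, -28.0]), (206, [11.0, -25.0, -30.0]), (210, [11.0, -23.0, -29.0]), (214, [10.0, -21.0, -29.0]), (218, [-28.0, -31.0, 46.0])]
238 [(194, [6.0, -33.0, -24.0]), (198, [7.0, -30.0, -26.0]), (202, [11.0, -27.0, -33.0]), (206, [11.0, -25.0, -34.0]), (210, [11.0, -23.0, -34.0]), (214, [9.0, -21.0, -31.0]), (218, [2.0, -21.0, -18.0])]
244 [(194, [7.0, -31.0, -33.0]), (198, [11.0, -27.0, -39.0]), (202, [10.0, -26.0, -38.0]), (206, [11.0, -24.0, -40.0]), (210, [10.0, -22.0, -39.0]), (214, [6.0, -21.0, -31.0]), (218, [-0.0, -21.0, -20.0])]
```

The depth puts the fingertips about 20 mm behind the TCP instead of 19 mm ahead of it. I'll check this with the side camera.

Run:
```python
from plan import *
from bench import vision
s=vision.camera("side");np.savez("s2.npz",**s)
E=s["extrinsics"];K=s["camera_matrix"]
o=readout.get_obs();q=o["eef_rot"];T=R.from_quat([q[1],q[2],q[3],q[0]])
img=s["color"].copy()
def pr(p):
    x=E[:3,:3].T@(p-E[:3,3]);x=K@x;return x[:2]/x[2]
b=cv2.resize(img[80:220,180:330],None,fx=5,fy=4.28,interpolation=2)
b=cv2.resize(img[90:210,190:330],None,fx=5,fy=5,interpolation=2)
for y in (-.029,.029):
    for z,col in ((.019,(255,0,0)),(-.02,(255,255,0))):
        u=pr(o["eef_pos"]+T.apply([0,y,z]));print(y,z,u.round(1));cv2.circle(b,tuple(int(i) for i in (u-[190,90])*5+2),4,col,-1)
cv2.imwrite("pics/s2.png",b[...,::-1])
```

```text
-0.029 0.019 [248.4 180.3]
-0.029 -0.02 [247.9 172.7]
0.029 0.019 [241.1 171.1]
0.029 -0.02 [240.6 163.5]
```

View pics/s2.png

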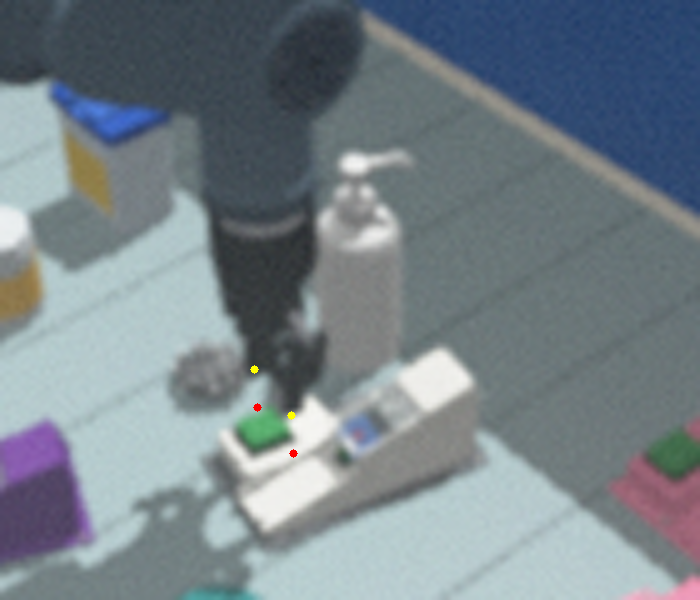

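The yellow marks (z = -20 mm) sit on the visible fingertips, at (255,372) and (292,412). So the tips really end about 20 mm behind the reported TCP, near world z 0.095. I'll go down on that basis and use contact to set the final depth.

Request:
{"fn": "play_rows", "kwargs": {"xyz": [[0,-1,5],[0,-1,13],[0,-1,21],[0,-1,29],[0,-1,36],[0,-1,41],[0,-1,44],[0,-1,45],[0,-1,45],[0,-1,45]], "rot": [[0,0,0],[0,0,0],[0,0,0],[0,0,0],[0,0,0],[0,0,0],[0,0,0],[0,0,0],[0,0,0],[0,0,0]], "grip": [0.51,0.51,0.51,0.51,0.51,0.51,0.51,0.51,0.51,0.51]}}

```text
time_s: 4.05
eef_pos: [0.5042, 0.1146, 0.0295]
eef_rot: [0.0, 0.096, 0.995, 0.0]
wrist_force: [0.5, -0.1, 0.6]
opening: 0.507
grasp_force: 0.0
```

Run:
```python
from plan import *
w=wrist("w3"); go([.5035,.114,.0],np.radians(79))
K=w["camera_matrix"];E=w["extrinsics"];d=w["depth"];H=w["hand_eye"]
v,u=np.mgrid[0:384,0:512];c=np.stack([(u-K[0,2])/K[0,0]*d,(v-K[1,2])/K[1,1]*d,d],-1)
p=(c@H[:3,:3].T+H[:3,3])*1000;pw=(c@E[:3,:3].T+E[:3,3])*1000
ok=(d>.02)&(p[...,2]<-14)&(abs(p[...,0])<12)&(abs(p[...,1])<45)&(v<300)
for s in (u<256,u>256):
    q=p[ok&s];print("tip tool z top",np.sort(q[:,2])[-30:].mean().round(1))
m=cv2.inRange(cv2.cvtColor(w["color"],cv2.COLOR_RGB2HSV),(50,120,50),(75,255,255))>0
m&=(u>225)&(pw[...,2]<60)&(pw[...,2]>25);print("paddle z",np.percentile(pw[m][:,2],[10,50,90]),"bbox",u[m].min(),u[m].max(),v[m].min(),v[m].max())
cv2.imwrite("pics/w3.png",w["color"][...,::-1])
```

```text
t 4.1 pos [0.5042 0.1146 0.0295] shift mm [ 0.6 -0.7 29.5] rot [0.0001 0.0004 0.0002] F [-0.11  0.48 -0.12] open 0.511
tip tool z top -20.3
tip tool z top -20.4
paddle z [32.65029363 37.8785027  38.86045271] bbox 277 332 202 261
```

View pics/w3.png

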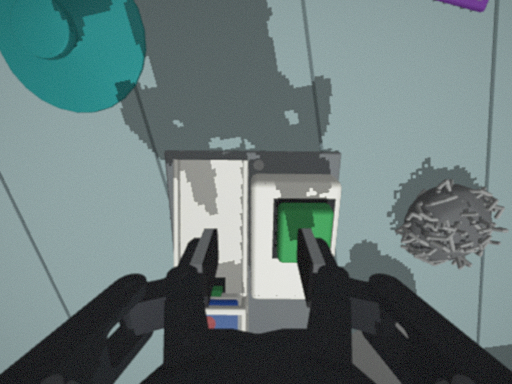

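The tips are about 11 mm above the paddle. The right finger is over the green paddle, centre (304,231), and the left finger is over the chute. I'll ease down to contact.

Request:
{"fn": "play_rows", "kwargs": {"xyz": [[0,0,3],[0,0,6],[0,0,8],[0,0,9],[0,0,10],[0,0,11],[0,0,12],[0,0,13],[0,0,13],[0,0,13]], "rot": [[0,0,0],[0,0,0],[0,0,0],[0,0,0],[0,0,0],[0,0,0],[0,0,0],[0,0,0],[0,0,0],[0,0,0]], "grip": [0.51,0.51,0.51,0.51,0.51,0.51,0.51,0.51,0.51,0.51]}}

```text
time_s: 5.35
eef_pos: [0.5042, 0.1146, 0.0163]
eef_rot: [0.0, 0.096, 0.995, 0.0]
wrist_force: [-1.2, 0.3, 0.6]
opening: 0.507
grasp_force: 0.2
```

```bash
cat > chk.py <<'E'
from plan import *
def chk(n):
    w=wrist(n); go([.5035,.114,.0],np.radians(79));o=readout.get_obs();print(o["torque"])
    K=w["camera_matrix"];E=w["extrinsics"];d=w["depth"]
    v,u=np.mgrid[0:384,0:512];c=np.stack([(u-K[0,2])/K[0,0]*d,(v-K[1,2])/K[1,1]*d,d],-1)
    pw=(c@E[:3,:3].T+E[:3,3])*1000
    h=cv2.cvtColor(w["color"],cv2.COLOR_RGB2HSV);m=cv2.inRange(h,(50,120,50),(75,255,255))>0
    m&=(u>262)&(pw[...,2]<60)&(pw[...,2]>20);print("paddle z",np.percentile(pw[m][:,2],[25,50,75]),m.sum())
    b=(cv2.inRange(h,(105,110,70),(125,255,255))>0)&(u>190)&(u<260)&(v>150)
    if b.sum(): print("blue",b.sum(),u[b].mean(),v[b].mean(),np.median(pw[b],0))
E
python3 -c "
from chk import chk;chk('w4')"
```

```text
t 5.4 pos [0.5042 0.1146 0.0163] shift mm [ 0.5 -0.7 16.3] rot [0.0001 0.0003 0.0002] F [-0.64  0.38 -0.31] open 0.514
[0.09167324 0.06609228 0.03946243]
paddle z [33.34696642 34.18688063 34.72036065] 2068
blue 238 221.16806722689077 317.71008403361344 [540.90644156  87.84425569  46.4580195 ]
```

Depth shows the paddle about 3.7 mm down (37.9 → 34.2 mm), which agrees with the tip offset. I'll press on to just about the stop.

Request:
{"fn": "play_rows", "kwargs": {"xyz": [[0,0,1.5],[0,0,3],[0,0,4.5],[0,0,5.5],[0,0,6],[0,0,6.5],[0,0,6.5],[0,0,6.5],[0,0,6.5],[0,0,6.5]], "rot": [[0,0,0],[0,0,0],[0,0,0],[0,0,0],[0,0,0],[0,0,0],[0,0,0],[0,0,0],[0,0,0],[0,0,0]], "grip": [0.51,0.51,0.51,0.51,0.51,0.51,0.51,0.51,0.51,0.51]}}

```text
time_s: 6.65
eef_pos: [0.5042, 0.1146, 0.01]
eef_rot: [0.0, 0.096, 0.995, 0.0]
wrist_force: [-0.2, 0.2, 3.4]
opening: 0.512
grasp_force: 2.3
```

```bash
python3 -c "
from chk import chk;chk('w5')"
```

```text
t 6.7 pos [0.5042 0.1146 0.0099] shift mm [ 0.5 -0.7  9.9] rot [0.0001 0.0004 0.0002] F [0.71 1.01 3.44] open 0.511
[ 0.18540031 -0.05148124 -0.02142588]
paddle z [27.61057298 28.08680239 28.50293098] 1712
blue 1086 220.97421731123387 295.9060773480663 [524.21576009  92.07200708  42.87641089]
```

View pics/w5.png

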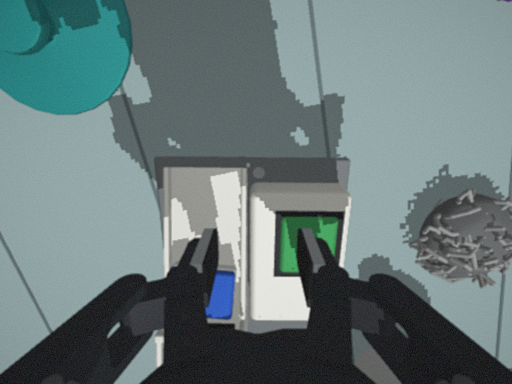

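Paddle top is 9.8 mm down with 3.4 N. The tablet (blue at (220,296)) is out of the magazine and stopped behind the left finger. I'll hold for one call, check it is still, then hand in.

Request:
{"fn": "play_rows", "kwargs": {"xyz": [[0,0,0],[0,0,0],[0,0,0],[0,0,0],[0,0,0],[0,0,0],[0,0,0],[0,0,0],[0,0,0],[0,0,0]], "rot": [[0,0,0],[0,0,0],[0,0,0],[0,0,0],[0,0,0],[0,0,0],[0,0,0],[0,0,0],[0,0,0],[0,0,0]], "grip": [0.51,0.51,0.51,0.51,0.51,0.51,0.51,0.51,0.51,0.51]}}

```text
time_s: 7.95
eef_pos: [0.5042, 0.1146, 0.0099]
eef_rot: [0.0, 0.096, 0.995, 0.0]
wrist_force: [1.5, 0.5, 4.6]
opening: 0.512
grasp_force: 2.6
```

Run:
```python
from chk import *
chk('w6')
c=dict(np.load("w6.npz"));K=c["camera_matrix"];d=c["depth"];E=c["extrinsics"]
v,u=np.mgrid[0:384,0:512];p=np.stack([(u-K[0,2])/K[0,0]*d,(v-K[1,2])/K[1,1]*d,d],-1)@E[:3,:3].T+E[:3,3]
b=(cv2.inRange(cv2.cvtColor(c["color"],cv2.COLOR_RGB2HSV),(105,110,70),(125,255,255))>0)&(u>190)&(u<260)&(v>150)
C=np.array([.5042,.1146])-.029*np.array([.191,.982]);q=(p[b][:,:2]-C)*1000
print("tablet disp x",np.percentile(q@[.982,-.191],[2,98]),"y",np.percentile(q@[.191,.982],[2,98]))
```

```text
t 8.0 pos [0.5042 0.1146 0.0099] shift mm [ 0.6 -0.7  9.9] rot [0.0001 0.0004 0.0002] F [0.29 0.62 4.49] open 0.512
[ 0.2446619  -0.10884088  0.01374316]
paddle z [27.57230166 28.03285645 28.52596527] 1710
blue 1090 221.0 295.89633027522933 [524.25387748  92.13046988  42.84440706]
tablet disp x [ 9.25265209 35.72017588] y [ 3.28575698 16.66699307]
```

The tablet hasn't moved. It spans about x 10–36 mm up the lane, which puts it against the finger.

```bash
python3 -c "
from bench import ctrl;print(ctrl.hand_in())"
```

```text
the job is handed in; nothing more can be done
None
```

The job is handed in (verdict not shown): the paddle was held about 9.8 mm down under one finger, with the tablet at rest against the other on the open chute, about 23 mm above its middle.

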